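Load a solder reel into the drop-front dispenser

ROBOT

A 7-joint arm with a two-finger parallel gripper is mounted at the origin on a cart in front of the work surface, level with it; the furniture and walls round the work are solid. World frame = base frame: x ahead of the robot, y to its left, z up, the work surface at z = 0. Lengths are in mm, angles in degrees, forces in N, time in s.
With the tool pointing down it reaches from about 425 to 875 mm from the base axis. Payload 8.4 kg.
Tool frame: the origin (TCP) lies at the very end of the fingers, on their centre line; the grasp point (between the pads) lies 19 mm behind it (robot.pinch_z is the distance from the TCP to the grasp point, in mm); y points along the fingers, z is the direction in which the jaws open and shut, and the axes are right-handed (so a half turn about y gives the same grasp; the last joint's range is limited). The gripper opens to 85 mm and grips with 20 to 120 N. Pads are 22 mm wide; open, the fingers measure 114 mm over their backs; the gripper's body (76 mm by 85 mm) begins 54 mm behind the grasp point. The pads swing forward as they close: fully open they stand 13 mm farther back than shut.
Start: joints at [67.999, 19.091, 2.286, 83.961, -0.768, 76.965, -3.352], TCP at [182.606, -623.794, 231.308] pointing down, gripper open.
Joint ranges: [-147.57, 147.57], [-21.85, 119.76], [-74.77, 79.35], [14.55, 137.4], [-85.83, 265.84], [4.83, 119.75], [-152.11, 152.11]. Speed limits (degrees/s): [127.2, 127.2, 159.86, 159.86, 180, 180, 180].

INTERFACE

Orientations are given as a 3x3 rotation matrix whose columns are the frame's x, y, z axes.
In Python, from workcell import robot gives the robot as it stands.
- The arm moves only by the shell command python3 -m creep 'ROWS' [FORCE]. ROWS is JSON, a list of rows, each a list of 3 entries, a list of its own where there are three numbers: the shift along the world's x, y, z in m, then the turn, a rotation vector about the world's x, y, z in rad, then the finger opening in m, from 0 to 0.0854. In form: [[[dx, dy, dz], [wx, wy, wz], grip], ...]. A call has 1 to 10 rows; each row is the pose to reach, as a shift and turn from the pose commanded when the call began; what a row does not reach only later rows make up. A row lasts 1/8 s, in which the tool goes at most 62.5 mm and 10.7 degrees, less where a joint would pass 70% of its speed; a pose out of reach is approached as far as the arm can. A call with a gripper value outside its range is refused whole. The fingers move at their own pace and stop on an object; FORCE is the grip in N (left out, the last holds). Time passes only in rows, so rows that repeat a pose let the fingers close. It gives the time, the measured TCP pose, the force and the opening at its end, in the units of the state.
- robot.observe(): the state, without advancing time (a new reading comes with each control period).
- robot.capture(name): name is "side" or "top" or "wrist"; returns a dict with "frame" (400x640x3 uint8, red, green, blue), "depth" (400x640 float32, mm along the optical axis (not along the pixel's ray), 0 where there is no reading), "fx", "fy", "cx", "cy" (pixels), "rvec" (rotation vector, rad) and "tvec" (3), from world to camera coordinates, as OpenCV has them. Camera axes: x right, y down, z forward; pixel columns grow to the right and rows downward; lengths in mm; the calibration is good to about 2 mm. A picture is of the moment at which its call begins.
- robot.close_job(): hands the job in, once; it reports no verdict.
The state is a dict: "t": time; "joint_positions": joint angles; "qd": joint speeds; "joint_efforts": joint torques, N m; "ee_pos": TCP position; "orientation": TCP orientation; "ft_force": force on the tool from outside, world axes, zero at the start; "torque": the same for the moment, N m; "finger_gap": opening from 0.0 (shut) to 1.0 (fully open).
Only numpy, scipy, OpenCV 4.12 (cv2) and the standard library are available. Lean on these libraries where they do the work, as an engineer would, in place of code of your own. Each camera call takes 0.05 s, during which the arm holds its last target. There are 200 camera calls.

TASK

Load the solder reel that lies flat in the grey stock bin into the small sheet-metal wire dispenser: pull the dispenser's front flap fully down, stand the reel on its rim on the lowered flap and roll it in under the roof, over the front roller, until it drops and rests between the two cradle rollers. Then push the flap fully up again and let go. The tight bin lets the reel be lifted out only straight up, so put it down (the lowered flap or the bench will do) and take it again with a tilted hand to stand it on its rim; leave the loose tools round the work where they lie.

Things in the scene. Friction and masses are not known exactly. Their poses are not given: they have to be found in the camera images.
- reel_mid (a point): centre of the solder reel: two 58 mm flanges, 40 mm long along its axis, about 0.24 kg (0.17 to 0.31); to grip and roll it is a plain solid cylinder 58 x 40 mm. Its z axis is the reel's axis: vertical while it lies flat in the bin, its underside 3 mm above the bench there
- bin: grey stock bin, fixed, open at the top: outside 74 mm along its x, 128 mm along its y, 56 mm high, walls and floor 3 mm thick. The reel lies in the middle with 3 to 7 mm play to the long walls and about 30 mm free to each short wall for a finger. Origin at the centre of its underside, z up
- dispenser: grey sheet-metal wire dispenser, fixed; origin at centre of underside, x to its back, open to -x, z up. Base 70 mm wide, 52 mm high. On it one lane, 52 mm between 3 mm side walls, from the front plane x = -37 to the back wall x = +34 mm, floor z = 56, roof z = 122 to 125 mm from x = -28 back. Two fixed rollers, 10 mm thick, lie across it at x = -20 and +10 mm, tops 4 mm above the floor
- cradle (a point): where the reel's centre is when it rests on both cradle rollers: 32 mm behind the dispenser's front plane, mid-lane, 29.5 mm above the lane floor; axes as the dispenser's, the reel's axis then along y. To get over the front roller, push the reel high on its back and let the fingers rise with the rim: pushed forward at half height it jams on the roller.
- flap_hinge (a point): middle of the flap's hinge axis, at the lower front edge of the lane (dispenser x = -37, z = 56 mm); axes as the dispenser's, the hinge runs along y.
- pull_tab (a point): grip point of the flap's black pull tab, 83 mm from the hinge, 8.5 mm outside the flap's inner face. Tab 18 mm wide (y), 10 mm thick (x), its end 96 mm from the hinge, the last 30 mm clear beyond the flap's edge. z points to the tab's end: up when the flap is shut (tab above the roof), out to the front when down. Pinch its width from above; it can turn between the fingers
- flap (a joint): angle of the flap, a plate 62 mm wide, 66 mm long, 3 mm thick, hinged at its lower edge: 0 = shut (upright), 1.535 rad = fully down on its stop, 2 degrees short of level, falling slightly towards the lane, inner face then flush with the lane floor. Stiff friction hinge: stays where it is left, needs about 1 to 3 N at the tab
- cutters: side cutters with red handles, 134 x 41 x 11 mm, lying loose on the bench; leave it there
- driver: blue precision screwdriver, 138 x 12 mm, lying loose on the bench; leave it there
- syringe: amber flux syringe, 104 x 18 mm, lying loose on the bench; leave it there
- tape: black roll of electrical tape, 64 mm diameter, 18 mm high, lying loose on the bench; leave it there
- microscope_post (a point): foot of the microscope stand's upright post: 36 mm thick, 0.65 m tall, does not move; black foot plate 24 mm high round it. Clamps and boom at 0.4 to 0.6 m height and cables to its right and behind it (within 12 cm) are solid too: the arm must go round it on the near side, close to the robot, to get to the dispenser and the bin on its right
- organiser: green parts box with its clear lid shut, fixed, an obstacle on the near side between dispenser and bin: 120 mm along x, 170 mm along y, 38 mm high; origin at the centre of its underside

How it is judged:
By the outcome, as a careful person would: the job done as asked, in the order asked, and still so for the second after the job is handed in, with the robot touching nothing.
It also fails if it takes over 72 s, if anything falls off the work surface, if the arm or the gripper's body presses on something with over 40 N, if the wrist force passes 120 N, or if a joint passes its speed limit or range.

## Working session

There is one attempt and no reset: what is moved stays moved. The work goes in short steps, Python scripts to look and compute and a shell command to move; the robot and the scene stay as the last step left them, time stands still between calls to the robot, and variables do not carry over. Pictures are saved under pics/ and viewed, about 8 in all and at most 12, crops included, and the job is handed in when it is done.

```bash
mkdir -p pics; ls
cat > h.py <<'E'
from workcell import robot
import numpy as np, cv2
np.set_printoptions(precision=3,suppress=True)
def cap(n,save=None,crop=None):
    c=robot.capture(n)
    np.savez('last_%s.npz'%n,**c)
    if save: cv2.imwrite('pics/'+save,c['frame'][:,:,::-1])
    return c
def load(n): return dict(np.load('last_%s.npz'%n))
def cloud(c):
    h,w=c['depth'].shape; u,v=np.meshgrid(np.arange(w),np.arange(h)); d=c['depth'].astype(float)
    P=np.stack([(u-c['cx'])/c['fx']*d,(v-c['cy'])/c['fy']*d,d],-1)
    R=cv2.Rodrigues(np.array(c['rvec'],float))[0]
    W=(P-np.array(c['tvec'],float).ravel())@R
    W[d==0]=np.nan
    return W
def st():
    s=robot.observe(); print('t',s['t'],'p',np.array(s['ee_pos']),'F',np.array(s['ft_force']),'gap',s['finger_gap']); print(np.array(s['orientation'])); print(np.array(s['joint_positions'])); return s
E
python3 - <<'E'
from h import *
st()
for n in('side','top'):
    c=cap(n,n+'1.png'); R=cv2.Rodrigues(np.array(c['rvec'],float))[0]; print(n,-R.T@np.array(c['tvec'],float).ravel(),R[2])
E
```

```text
pics
t 0.0 p [ 182.463 -623.396  230.43 ] F [-0.364  0.337 -0.001] gap 0.997645767244216
[[-0.96  -0.001  0.281]
 [-0.281  0.002 -0.96 ]
 [ 0.    -1.    -0.002]]
[67.997 19.133  2.287 84.009 -0.768 76.967 -3.35 ]
side [  231.021 -1101.566   490.329] [ 0.263  0.877 -0.402]
top [ 276.161 -243.316 1079.626] [ 0.219  0.022 -0.975]
```

```bash
python3 -c "
import cv2,numpy as np
a=cv2.imread('pics/top1.png');b=cv2.imread('pics/side1.png')
cv2.imwrite('pics/top1b.png',cv2.resize(a,(800,500)));cv2.imwrite('pics/side1b.png',cv2.resize(b,(800,500)))"
```

```text
(no output)
```

View pics/top1b.png

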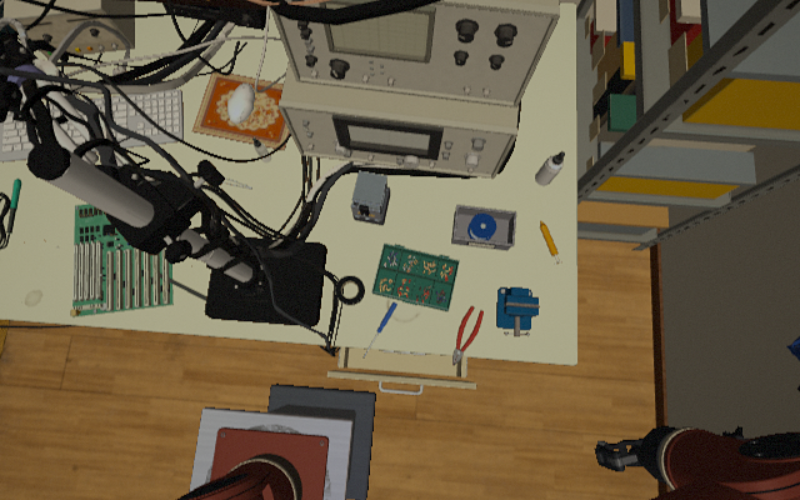

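View pics/side1b.png

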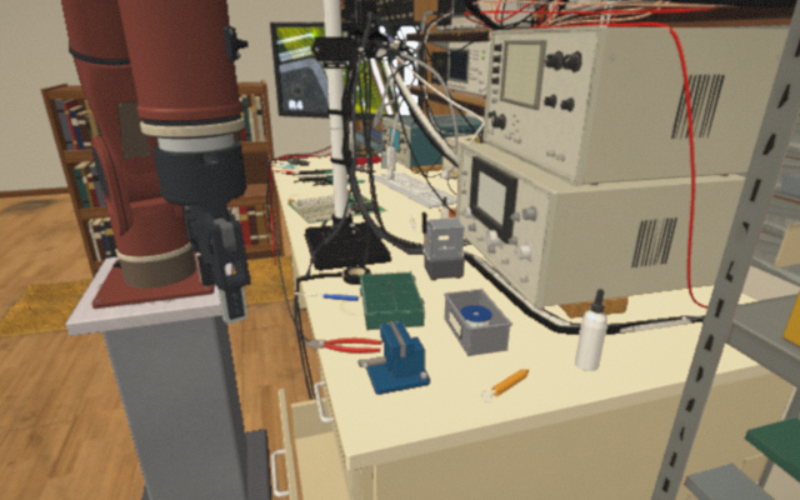

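```bash
python3 - <<'E'
from h import *
W=cloud(load('top')); 
def at(u,v): u,v=int(u/1.25),int(v/1.25); return np.nanmedian(W[v-1:v+2,u-1:u+2].reshape(-1,3),0)
for n,u,v in [('reel',482,226),('binL',453,225),('binR',515,230),('disp',370,182),('dispfront',368,212),('tab?',373,215),('org',415,278),('tape',350,282),('driver',383,318),('cutters',460,335),('vise',517,305),('syr',549,240),('foot',290,290),('scope bottom',430,165),('bottle',550,168),('post',240,270),('bench',420,210),('table edge',570,360)]: print(n,at(u,v))
# dispenser cloud: region
def region(lo,hi,zlo,zhi,W=W):
    m=(W[...,0]>lo[0])&(W[...,0]<hi[0])&(W[...,1]>lo[1])&(W[...,1]<hi[1])&(W[...,2]>zlo)&(W[...,2]<zhi); return W[m]
d=at(370,182)[:2]
p=region(d-90,d+90,110,160); print('roof',len(p),cv2.minAreaRect(p[:,:2].astype(np.float32)),np.percentile(p,[2,50,98],axis=0))
p2=p[(p[:,2]>115)&(p[:,2]<132)]; print('roof2',cv2.minAreaRect(p2[:,:2].astype(np.float32)))
p3=p[p[:,2]>134]; print('tab',len(p3),p3.mean(0) if len(p3) else '')
b=at(482,226)[:2]
p=region(b-100,b+100,48,65); print('bin',len(p),cv2.minAreaRect(p[:,:2].astype(np.float32)))
c=load('top'); f=cv2.cvtColor(c['frame'],cv2.COLOR_RGB2HSV); m=(f[...,0]>100)&(f[...,0]<130)&(f[...,1]>120)
mm=m&(np.linalg.norm(W[...,:2]-b,axis=-1)<45); print('reel',mm.sum(),np.nanmean(W[mm],0),np.nanmedian(W[mm][:,2]),cv2.minAreaRect(W[mm][:,:2].astype(np.float32)))
o=at(415,278)[:2]; p=region(o-130,o+130,25,50); print('org',cv2.minAreaRect(p[:,:2].astype(np.float32)))
E
python3 -c "
import cv2
a=cv2.imread('pics/top1.png')[110:300,230:480];b=cv2.imread('pics/side1.png')[140:330,240:490]
import numpy as np
cv2.imwrite('pics/crop1.png',cv2.resize(np.hstack([a,b]),None,fx=1.6,fy=1.6,interpolation=3)[:,:800]) 
cv2.imwrite('pics/d.png',cv2.resize(np.hstack([cv2.imread('pics/top1.png')[130:190,270:330],cv2.imread('pics/side1.png')[165:225,325:385]]),None,fx=6,fy=6,interpolation=2))"
```

```text
reel [ 583.825 -405.816   40.62 ]
binL [ 587.542 -344.524    2.635]
binR [ 586.885 -489.266    2.062]
disp [ 633.628 -160.241  125.989]
dispfront [ 566.396 -161.733  129.834]
tab? [ 572.38  -169.246   90.566]
org [ 460.678 -269.157    6.577]
tape [ 439.881 -127.754   16.812]
driver [ 367.842 -205.247    0.93 ]
cutters [ 343.429 -375.187    9.427]
vise [ 408.33  -477.8     79.422]
syr [ 568.236 -561.746   14.656]
foot [409.463  -1.117  24.438]
scope bottom [ 699.942 -283.108   80.903]
bottle [ 707.777 -539.539   91.854]
post [424.568  70.956 150.37 ]
bench [ 619.745 -270.39    -1.184]
table edge [ 309.664 -614.438   -0.275]
roof 1496 ((639.0411987304688, -156.29652404785156), (181.6488037109375, 151.3052978515625), 86.30823516845703) [[ 565.661 -245.852  115.782]
 [ 690.486 -161.635  127.569]
 [ 716.485  -79.733  157.501]]
roof2 ((635.9863891601562, -151.97659301757812), (181.76773071289062, 142.9164581298828), 82.12540435791016)
tab 572 [ 696.405 -168.952  145.321]
bin 326 ((579.4771728515625, -410.0199279785156), (132.08917236328125, 79.65576171875), 87.56208038330078)
reel 322 [ 582.041 -407.585   40.736] 42.72985173032733 ((585.1626586914062, -408.189208984375), (55.37315368652344, 58.691612243652344), 86.72702026367188)
org ((490.8113708496094, -270.16845703125), (198.51255798339844, 258.30059814453125), 0.2206200212240219)
```

View pics/d.png

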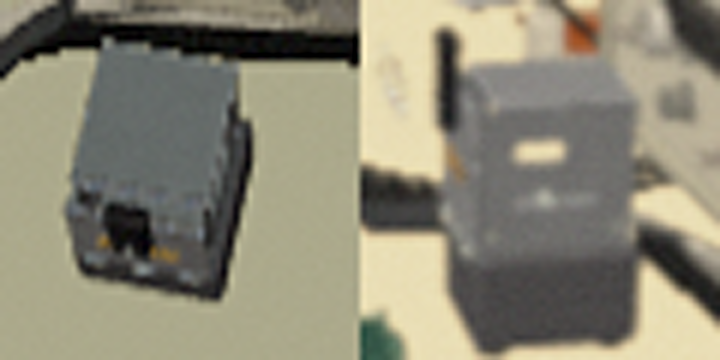

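Run:
```python
from h import *
T=cloud(load('top'));S=cloud(load('side'))
def reg(W,x,y,z): 
    m=(W[...,0]>x[0])&(W[...,0]<x[1])&(W[...,1]>y[0])&(W[...,1]<y[1])&(W[...,2]>z[0])&(W[...,2]<z[1]); return W[m]
for n,W in(('T',T),('S',S)):
    p=reg(W,(560,680),(-230,-90),(117,131)); print(n,'roof',len(p),cv2.minAreaRect(p[:,:2].astype(np.float32)),p.mean(0))
    p=reg(W,(530,600),(-200,-120),(131,165)); print(n,'tab',len(p),p.mean(0),p.min(0),p.max(0))
    p=reg(W,(380,600),(-380,-170),(30,44)); print(n,'org',len(p),cv2.minAreaRect(p[:,:2].astype(np.float32)))
    p=reg(W,(500,670),(-520,-300),(50,60)); print(n,'bin',len(p),cv2.minAreaRect(p[:,:2].astype(np.float32)))
    p=reg(W,(340,600),(-250,100),(170,900))
    for z in range(170,900,80):
        q=p[(p[:,2]>=z)&(p[:,2]<z+80)]
        if len(q): print('  z',z,len(q),'x',q[:,0].min(),q[:,0].max(),'ymin',q[:,1].min(),np.percentile(q[:,1],[5,50,95]))
p=reg(S,(560,680),(-230,-90),(60,120)); # side wall
print('wall',len(p), np.polyfit(p[:,0],p[:,1],1),p[:,0].min(),p[:,0].max(),np.median(p[:,1]))
p=reg(T,(600,760),(-400,-50),(20,300)); print('scope near',p[:,0].min()); 
q=reg(T,(665,800),(-250,-80),(20,400)); print(np.percentile(q[:,0],[1,5,20]),)
```

```text
T roof 631 ((607.6603393554688, -158.1468963623047), (60.88630294799805, 88.59678649902344), 82.85372161865234) [ 614.9   -159.486  125.026]
T tab 43 [ 567.372 -153.995  147.497] [ 562.943 -162.484  132.001] [ 574.353 -144.992  154.194]
T org 365 ((494.3433532714844, -269.3685302734375), (208.47378540039062, 192.700439453125), 85.05330657958984)
T bin 309 ((579.4771728515625, -410.0199279785156), (132.08917236328125, 79.65576171875), 87.56208038330078)
  z 170 598 x 405.7825294299226 497.56803287546813 ymin -8.016530163182066 [ 1.348 46.636 84.64 ]
  z 250 584 x 409.68457643938217 599.96630891851 ymin 5.093538515079083 [12.275 46.568 87.081]
  z 330 1005 x 405.87041626443295 584.9989054466122 ymin 17.025693888214544 [21.517 47.031 81.903]
  z 410 1866 x 373.43926653637646 509.99691404910186 ymin 0.24234981694502228 [12.334 40.08  81.893]
  z 490 2867 x 379.2897973162749 519.2410851197305 ymin 5.413575977528512 [27.756 70.692 94.357]
  z 570 1212 x 411.3371863824987 445.3466843095575 ymin 68.93497878938044 [70.033 73.027 88.353]
  z 650 964 x 411.4894641420945 446.12970633518756 ymin 
[... 517 characters left out ...]
9.07835880097866 499.6222748192792 ymin -10.34419726934489 [-0.612 46.097 80.132]
  z 250 760 x 413.12966840064126 598.2680210924913 ymin 1.807342519876196 [13.431 46.039 84.041]
  z 330 861 x 408.878412358652 590.7152655561267 ymin 13.567453688259214 [19.582 41.321 82.107]
  z 410 1209 x 376.4167571417556 518.572185240628 ymin -0.6680112152546147 [ 7.31  36.408 76.947]
  z 490 601 x 385.2240604737929 519.8254438748859 ymin 6.024977884795341 [35.243 70.718 82.693]
  z 570 13 x 414.673295358193 446.3032486377312 ymin 67.9139758216152 [68.85  73.078 81.836]
wall 629 [  -0.002 -173.544] 566.2334314531943 655.8113456331425 -185.7669345039995
scope near 600.1027124342402
[691.321 697.823 706.602]
```

```bash
python3 -m creep '[[[0.02,0.03,0.05],[0,0,-0.05],0.045],[[0.06,0.08,0.08],[0,0,-0.1],0.045],[[0.1,0.13,0.08],[0,0,-0.15],0.045],[[0.14,0.18,0.08],[0,0,-0.2],0.045],[[0.18,0.23,0.08],[0,0,-0.25],0.045],[[0.22,0.28,0.08],[0,0,-0.3],0.045],[[0.26,0.33,0.08],[0,0,-0.35],0.045],[[0.3,0.39,0.06],[0,0,-0.39],0.045],[[0.33,0.44,0.03],[0,0,-0.39],0.045],[[0.338,0.455,0.03],[0,0,-0.39],0.045]]' 40
python3 - <<'E'
from h import *
st()
c=cap('wrist','w1.png'); cv2.imwrite('pics/w1b.png',c['frame'][:,:,::-1])
W=cloud(c)
def reg(x,y,z): 
    m=(W[...,0]>x[0])&(W[...,0]<x[1])&(W[...,1]>y[0])&(W[...,1]<y[1])&(W[...,2]>z[0])&(W[...,2]<z[1]); return W[m]
p=reg((540,680),(-230,-90),(117,131)); print('roof',len(p),cv2.minAreaRect(p[:,:2].astype(np.float32)) if len(p)>5 else '')
p=reg((530,600),(-200,-120),(140,158)); print('tab',len(p),p.mean(0),p.min(0),p.max(0))
E
```

```text
t: 1.35
ee_pos: [521.0, -166.0, 259.7]
orientation: [[-0.995, -0.002, -0.103], [0.103, 0.001, -0.995], [0.002, -1.0, -0.001]]
ft_force: [0.2, 0.2, -0.1]
finger_gap: 0.526
t 1.35 p [ 520.99  -166.038  259.74 ] F [ 0.217  0.163 -0.054] gap 0.5262141121797804
[[-0.995 -0.002 -0.103]
 [ 0.103  0.001 -0.995]
 [ 0.002 -1.    -0.001]]
[ 31.805   7.631 -20.62   95.032   2.701  77.938 -85.14 ]
roof 8214 ((613.1331176757812, -159.10426330566406), (61.10881423950195, 81.2280044555664), 83.01638793945312)
tab 370 [ 570.818 -154.068  149.776] [ 564.63  -162.951  141.025] [ 576.296 -144.85   152.766]
```

View pics/w1b.png

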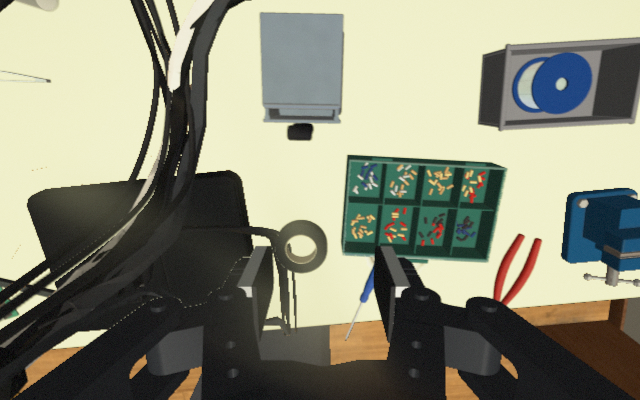

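```bash
python3 -m creep '[[[0.03,0.006,-0.03],[0,0,-0.02],0.045],[[0.05,0.012,-0.06],[0,0,-0.02],0.045],[[0.05,0.012,-0.08],[0,0,-0.02],0.045],[[0.05,0.012,-0.11],[0,0,-0.02],0.045],[[0.05,0.012,-0.132],[0,0,-0.02],0.045],[[0.05,0.012,-0.132],[0,0,-0.02],0.045],[[0.05,0.012,-0.132],[0,0,-0.02],0.01],[[0.05,0.012,-0.132],[0,0,-0.02],0.01],[[0.05,0.012,-0.132],[0,0,-0.02],0.01]]' 40
python3 - <<'E'
from h import *
W=cloud(load('wrist'))
def px(u,v): return np.nanmedian(W[v-1:v+2,u-1:u+2].reshape(-1,3),0)
for n,u,v in [('org tl',350,160),('org tr',500,168),('org bl',345,255),('tapeR',322,246),('tapeT',300,225),('drv',372,275)]: print(n,px(u,v))
p=W[15:108,265:340].reshape(-1,3); p=p[(p[:,2]>120)&(p[:,2]<130)]; print(cv2.minAreaRect(p[:,:2].astype(np.float32)),np.median(p[:,2]))
p=W[40:135,480:640].reshape(-1,3); p=p[(p[:,2]>51)&(p[:,2]<60)]; print('bin',cv2.minAreaRect(p[:,:2].astype(np.float32)))
c=load('wrist');f=cv2.cvtColor(c['frame'],cv2.COLOR_RGB2HSV); m=(f[...,0]>100)&(f[...,0]<130)&(f[...,1]>120); m[:,:500]=0;m[130:]=0
p=W[m]; p=p[(p[:,2]>38)&(p[:,2]<48)]; print('reel',len(p),cv2.minEnclosingCircle(p[:,:2].astype(np.float32)),np.median(p[:,2]))
E
```

```text
t: 2.52
ee_pos: [571.5, -154.5, 130.8]
orientation: [[-0.992, 0.002, -0.123], [0.123, 0.002, -0.992], [-0.002, -1.0, -0.002]]
ft_force: [-0.8, 5.6, 2.2]
finger_gap: 0.201
org tl [ 526.629 -194.796   30.148]
org tr [ 501.877 -354.494   35.774]
org bl [ 400.504 -180.198   -0.718]
tapeR [ 423.689 -153.442   17.455]
tapeT [ 453.182 -130.501   17.209]
drv [ 373.894 -211.524    8.742]
((620.2459106445312, -159.26185607910156), (57.27533721923828, 64.5582275390625), 83.99237060546875) 124.08427321461464
bin ((580.0438232421875, -410.35784912109375), (133.395263671875, 79.48616790771484), 86.98402404785156)
reel 2659 ((582.1839599609375, -407.7145690917969), 28.879661560058594) 41.956943178900445
```

```bash
python3 -m creep '[[[-0.0176,0.002,-0.0035],[0,0,0],0.01],[[-0.0342,0.0039,-0.0104],[0,0,0],0.01],[[-0.049,0.0056,-0.0205],[0,0,0],0.01],[[-0.0616,0.007,-0.0334],[0,0,0],0.01],[[-0.0713,0.0081,-0.0486],[0,0,0],0.01],[[-0.078,0.0089,-0.0653],[0,0,0],0.01],[[-0.0811,0.0092,-0.0831],[0,0,0],0.01],[[-0.0812,0.0092,-0.0953],[0,0,0],0.01],[[-0.0812,0.0092,-0.098],[0,0,0],0.01],[[-0.0812,0.0092,-0.098],[0,0,0],0.01]]'
```

```text
t: 3.78
ee_pos: [490.0, -144.6, 32.0]
orientation: [[-0.992, 0.0, -0.122], [0.122, 0.003, -0.992], [0.0, -1.0, -0.003]]
ft_force: [-1.2, 11.2, 2.3]
finger_gap: 0.199
```

```bash
python3 -m creep '[[[0,-0.001,-0.004],[0,0,0],0.01],[[0,-0.001,-0.006],[0,0,0],0.01],[[0,-0.001,-0.006],[0,0,0],0.01]]'
```

```text
t: 4.15
ee_pos: [490.8, -144.8, 29.7]
orientation: [[-0.993, 0.001, -0.122], [0.122, 0.002, -0.993], [-0.001, -1.0, -0.002]]
ft_force: [-20.3, 19.7, 48.2]
finger_gap: 0.201
```

```bash
python3 -m creep '[[[0,0,0.006],[0,0,0],0.035],[[0,0,0.006],[0,0,0],0.035],[[0,0,0.03],[0,0,0],0.035],[[0,0,0.08],[0,0,0],0.035],[[0,-0.03,0.14],[0,0,0],0.05],[[0.01,-0.08,0.18],[0,0,-0.0],0.08],[[0.02,-0.13,0.20],[0,0,0],0.08],[[0.02,-0.13,0.20],[0,0,0],0.08]]'
python3 - <<'E'
from h import *
c=cap('wrist','w2.png'); W=cloud(c)
m=(W[...,0]>470)&(W[...,0]<585)&(W[...,1]>-200)&(W[...,1]<-100)&(W[...,2]>35)&(W[...,2]<75)
p=W[m]; print(len(p)); u=(p[:,:2]-[578.9,-154.6])@np.array([-.9936,.113])
for a in range(0,100,10):
    q=p[(u>=a)&(u<a+10)]; print(a,len(q),np.median(q[:,2]) if len(q) else '', q[:,1].min() if len(q) else '', q[:,1].max() if len(q) else '')
m=(W[...,0]>520)&(W[...,0]<650)&(W[...,1]>-490)&(W[...,1]<-330)
p=W[m]; q=p[(p[:,2]>51)&(p[:,2]<60)]; print('bin',len(q),cv2.minAreaRect(q[:,:2].astype(np.float32)))
f=cv2.cvtColor(c['frame'],cv2.COLOR_RGB2HSV); mm=m&(f[...,0]>100)&(f[...,0]<130)&(f[...,1]>120)
p=W[mm]; p=p[(p[:,2]>38)&(p[:,2]<48)]; print('reel',len(p),cv2.minEnclosingCircle(p[:,:2].astype(np.float32)),np.median(p[:,2]))
E
```

```text
t: 5.15
ee_pos: [509.4, -284.6, 227.1]
orientation: [[-0.991, 0.003, -0.132], [0.132, -0.003, -0.991], [-0.003, -1.0, 0.003]]
ft_force: [0.0, 0.7, -1.1]
finger_gap: 0.936
5875
0 645 55.28233092539511 -186.30012541106143 -123.2426584547722
10 780 55.65600273906192 -184.76777130172022 -122.50620141010218
20 772 56.044375724157305 -183.03607392956832 -121.06539742843121
30 740 56.45453466760105 -181.9469789902234 -119.8607558853226
40 748 56.82643555337586 -199.9766090826556 -118.26736178506366
50 729 57.1780290923591 -194.9712543534051 -117.43619300735357
60 487 57.220007815847396 -193.8221052395147 -116.60262484090882
70 217 53.52600145512662 -192.04515330261037 -137.3983770251542
80 218 53.9933663710938 -190.86538003147032 -134.94763648115472
90 123 54.13950512243324 -189.32199664990034 -135.4410978717314
bin 3164 ((580.2606811523438, -410.70770263671875), (132.45094299316406, 79.59025573730469), 87.0948486328125)
reel 3214 ((582.2265014648438, -408.14385986328125), 28.777446746826172) 41.9641029162231
```

View pics/w2.png

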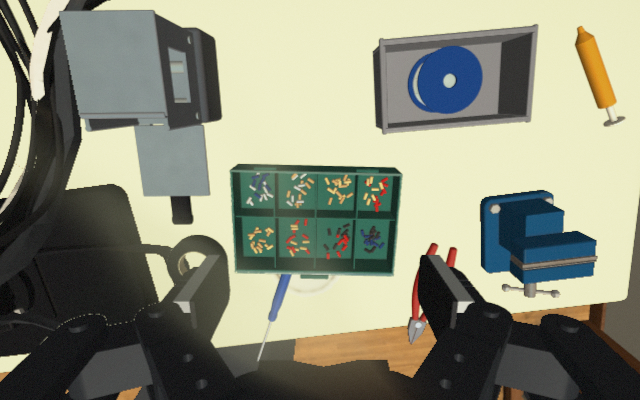

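```bash
python3 -m creep '[[[0.03,-0.05,-0.02],[0,0,0.04],0.077],[[0.06,-0.1,-0.04],[0,0,0.08],0.077],[[0.073,-0.124,-0.07],[0,0,0.08],0.077],[[0.073,-0.124,-0.11],[0,0,0.08],0.077],[[0.073,-0.124,-0.14],[0,0,0.08],0.077],[[0.073,-0.124,-0.14],[0,0,0.08],0.077],[[0.073,-0.124,-0.14],[0,0,0.08],0.077]]'
python3 - <<'E'
from h import *
st()
W=cloud(load('wrist'))
def reg(x,y,z): 
    m=(W[...,0]>x[0])&(W[...,0]<x[1])&(W[...,1]>y[0])&(W[...,1]<y[1])&(W[...,2]>z[0])&(W[...,2]<z[1]); return W[m]
for x in range(330,540,15):
    p=reg((x,x+15),(-560,-300),(8,130))
    print(x, [ (int(y), int(np.max(p[(p[:,1]>=y)&(p[:,1]<y+15)][:,2]))) for y in range(-560,-300,15) if ((p[:,1]>=y)&(p[:,1]<y+15)).sum()>2])
E
```

```text
t: 6.08
ee_pos: [583.1, -402.2, 86.6]
orientation: [[-0.999, 0.001, -0.045], [0.045, -0.0, -0.999], [-0.001, -1.0, 0.0]]
ft_force: [-0.1, 0.1, 0.6]
finger_gap: 0.898
t 6.075 p [ 583.144 -402.157   86.589] F [-0.122  0.096  0.634] gap 0.8981857849318007
[[-0.999  0.001 -0.045]
 [ 0.045 -0.    -0.999]
 [-0.001 -1.     0.   ]]
[ 40.613  32.127 -13.655  83.206   7.907  65.54  -66.845]
330 [(-380, 11)]
345 [(-515, 51), (-500, 45), (-485, 41), (-470, 29), (-380, 11)]
360 [(-500, 42), (-485, 39), (-470, 13), (-455, 12), (-380, 9)]
375 [(-485, 13), (-470, 13), (-455, 13), (-425, 10)]
390 [(-530, 81), (-515, 82), (-500, 82), (-485, 82), (-470, 82), (-455, 12), (-425, 10), (-410, 10), (-395, 10), (-350, 38), (-335, 38), (-320, 37), (-305, 38)]
405 [(-530, 81), (-515, 81), (-500, 81), (-485, 82), (-470, 82), (-455, 81), (-410, 10), (-350, 38), (-335, 13), (-320, 30), (-305, 30)]
420 [(-530, 82), (-515, 82), (-500, 82), (-485, 82), (-470, 82), (-455, 13), (-365, 36), (-350, 37), (-335, 12), (-320, 30), (-305, 10)]
435 [(-530, 17), (-515, 57), (-500, 58), (-485, 57), (-470, 49), (-455, 13), (-365, 37), (-350, 33), (-335, 11), (-320, 30)]
450 [(-530, 14), (-515, 52), (-500, 56), (-485, 57), (-470, 28), (-455, 12), (-365, 37), (-350, 30), (-335, 30), (-320, 31), (-305, 30)]
465 [(-365, 37), (-350, 9), (-335, 13), (-320, 30), (-305, 10)]
480 [(-365, 37), (-350, 12), (-335, 12), (-320, 32), (-305, 10)]
495 [(-365, 38), (-350, 38), (-335, 38), (-320, 38), (-305, 36)]
510 [(-335, 38), (-320, 37), (-305, 37)]
525 [(-485, 55), (-470, 55), (-455, 55)]
```

```bash
python3 -m creep '[[[-0.001,-0.0065,0],[0,0,0],0.077],[[-0.001,-0.0065,-0.02],[0,0,0],0.077],[[-0.001,-0.0065,-0.05],[0,0,0],0.077],[[-0.001,-0.0065,-0.077],[0,0,0],0.077],[[-0.001,-0.0065,-0.077],[0,0,0],0.077],[[-0.001,-0.0065,-0.077],[0,0,0],0.05],[[-0.001,-0.0065,-0.077],[0,0,0],0.05],[[-0.001,-0.0065,-0.077],[0,0,0],0.05]]' 40
```

```text
t: 7.08
ee_pos: [581.2, -409.0, 8.1]
orientation: [[-0.999, -0.0, -0.045], [0.045, 0.0, -0.999], [0.0, -1.0, -0.0]]
ft_force: [-0.7, 0.1, -2.6]
finger_gap: 0.659
```

```bash
python3 -m creep '[[[0,0,0.01],[0,0,0],0.05],[[0,0,0.04],[0,0,0],0.05],[[0,0,0.08],[0,0,0],0.05],[[0,0,0.1],[0,0,0],0.05],[[0,0,0.1],[0,0,0],0.05]]'
```

```text
t: 7.7
ee_pos: [582.2, -409.6, 110.1]
orientation: [[-0.999, 0.003, -0.045], [0.045, -0.002, -0.999], [-0.003, -1.0, 0.002]]
ft_force: [0.3, 0.5, -3.3]
finger_gap: 0.661
```

```bash
python3 -m creep '[[[-0.02,-0.004,0],[0,0,0.18],0.05],[[-0.05,-0.008,0],[0,0,0.36],0.05],[[-0.08,-0.012,0],[0,0,0.54],0.05],[[-0.095,-0.016,0],[0,0,0.72],0.05],[[-0.095,-0.016,0],[0,0,0.9],0.05],[[-0.095,-0.016,-0.02],[0,0,1.08],0.05],[[-0.095,-0.016,-0.04],[0,0,1.26],0.05],[[-0.095,-0.016,-0.06],[0,0,1.44],0.05],[[-0.095,-0.016,-0.08],[0,0,1.494],0.05],[[-0.095,-0.016,-0.09],[0,0,1.494],0.05]]'
```

```text
t: 8.95
ee_pos: [484.9, -424.0, 15.4]
orientation: [[-0.122, -0.003, 0.993], [-0.993, 0.003, -0.122], [-0.003, -1.0, -0.003]]
ft_force: [0.9, -0.9, -2.2]
finger_gap: 0.662
```

```bash
python3 -m creep '[[[0.002,0,0],[0,0,0],0.05],[[0.002,0,-0.003],[0,0,0],0.05],[[0.002,0,-0.005],[0,0,0],0.05],[[0.002,0,-0.005],[0,0,0],0.05]]'
```

```text
t: 9.45
ee_pos: [488.5, -425.2, 13.6]
orientation: [[-0.122, 0.0, 0.993], [-0.993, -0.0, -0.122], [0.0, -1.0, 0.0]]
ft_force: [0.0, -0.3, -2.9]
finger_gap: 0.659
```

```bash
python3 -m creep '[[[0,0,-0.004],[0,0,0],0.05],[[0,0,-0.008],[0,0,0],0.05],[[0,0,-0.008],[0,0,0],0.05],[[0,0,-0.008],[0,0,0],0.068],[[0,0,-0.008],[0,0,0],0.068]]'
```

```text
t: 10.07
ee_pos: [484.7, -425.5, 5.6]
orientation: [[-0.123, -0.006, 0.992], [-0.992, 0.001, -0.123], [0.0, -1.0, -0.006]]
ft_force: [-18.8, 6.6, 14.5]
finger_gap: 0.795
```

```bash
python3 -m creep '[[[-0.004,0,0.002],[0,0,0],0.065],[[-0.004,-0.002,0.003],[-0.173,0.021,0],0.065],[[-0.004,-0.004,0.004],[-0.346,0.043,0],0.065],[[-0.004,-0.006,0.004],[-0.519,0.064,0],0.065],[[-0.004,-0.006,0.004],[-0.519,0.064,0],0.065],[[-0.004,-0.006,0.004],[-0.519,0.064,0],0.065]]'
python3 - <<'E'
from h import *
st(); c=cap('side','s2.png'); cv2.imwrite('pics/s2b.png',cv2.resize(c['frame'][150:330,200:460,::-1],None,fx=3,fy=3,interpolation=2))
E
```

```text
t: 10.82
ee_pos: [487.4, -433.2, 15.3]
orientation: [[-0.108, -0.056, 0.993], [-0.856, -0.502, -0.122], [0.505, -0.863, 0.006]]
ft_force: [-13.1, 9.1, 38.6]
finger_gap: 0.761
t 10.825 p [ 487.403 -433.185   15.308] F [-13.098   9.136  38.559] gap 0.7610587110938639
[[-0.108 -0.056  0.993]
 [-0.856 -0.502 -0.122]
 [ 0.505 -0.863  0.006]]
[ 33.659  26.642 -14.106 108.785  50.298  48.955 -21.12 ]
```

View pics/s2b.png

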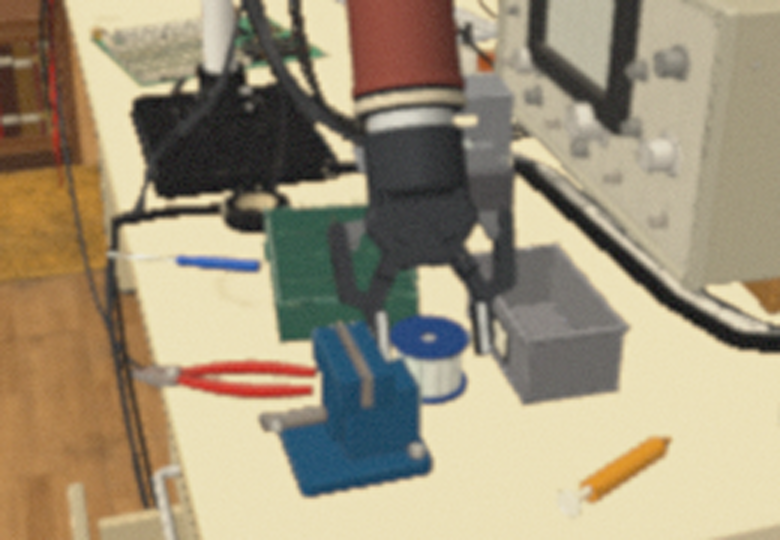

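```bash
python3 -m creep '[[[0,0.01,0.02],[0,0,0],0.068],[[0,0.015,0.05],[0.17,-0.021,0],0.068],[[0,0.01,0.08],[0.346,-0.043,0],0.07],[[0,0.006,0.11],[0.519,-0.064,0],0.07],[[0,0.006,0.14],[0.519,-0.064,0],0.07],[[0,0.006,0.14],[0.519,-0.064,0],0.07]]'
python3 - <<'E'
from h import *
st()
c=cap('wrist','w3.png'); W=cloud(c)
f=cv2.cvtColor(c['frame'],cv2.COLOR_RGB2HSV); mm=(f[...,0]>100)&(f[...,0]<130)&(f[...,1]>120)
m=mm&(W[...,0]>430)&(W[...,0]<540)&(W[...,1]>-480)&(W[...,1]<-370)&(W[...,2]>34)&(W[...,2]<48)
p=W[m]; print(len(p)); print(cv2.minEnclosingCircle(p[:,:2].astype(np.float32)),np.median(p[:,2]),p.min(0),p.max(0)) if len(p) else 0
c=cap('top'); W=cloud(c)
f=cv2.cvtColor(c['frame'],cv2.COLOR_RGB2HSV); mm=(f[...,0]>100)&(f[...,0]<130)&(f[...,1]>120)
m=mm&(W[...,0]>430)&(W[...,0]<540)&(W[...,1]>-480)&(W[...,1]<-370)&(W[...,2]>30)&(W[...,2]<48)
p=W[m]; print(len(p)); print(cv2.minEnclosingCircle(p[:,:2].astype(np.float32)),np.median(p[:,2])) if len(p) else 0
E
```

```text
t: 11.62
ee_pos: [485.6, -426.3, 152.2]
orientation: [[-0.123, 0.004, 0.992], [-0.992, -0.002, -0.123], [0.002, -1.0, 0.004]]
ft_force: [0.1, 1.0, 0.3]
finger_gap: 0.821
t 11.625 p [ 485.59  -426.35   152.212] F [0.143 0.955 0.266] gap 0.8209791092444654
[[-0.123  0.004  0.992]
 [-0.992 -0.002 -0.123]
 [ 0.002 -1.     0.004]]
[ 55.72   23.243 -23.789  89.317   9.787  69.23   23.162]
3275
((470.0283203125, -440.22320556640625), 50.214534759521484) 39.02365656651162 [ 430.282 -471.498   34.083] [ 513.895 -397.012   47.613]
0
```

View pics/w3.png

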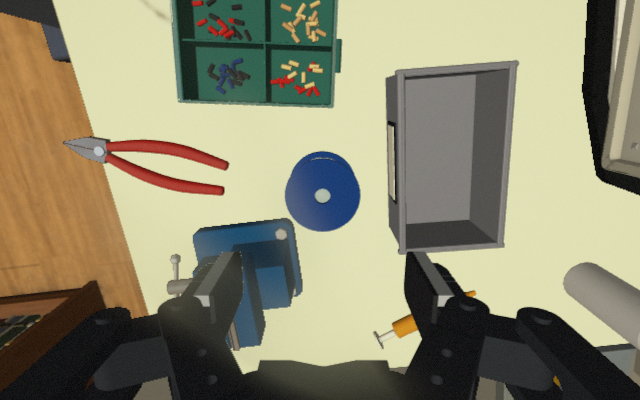

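Run:
```python
from h import *
c=load('wrist'); W=cloud(c)
f=cv2.cvtColor(c['frame'],cv2.COLOR_RGB2HSV); mm=(f[...,0]>100)&(f[...,0]<130)&(f[...,1]>120)
m=mm&(W[...,2]>36)&(W[...,2]<43)&(W[...,0]>400)&(W[...,0]<560)
n,l,s,ce=cv2.connectedComponentsWithStats(m.astype(np.uint8))
for i in range(1,n):
    if s[i,4]>400: p=W[l==i]; print(s[i],ce[i],cv2.minEnclosingCircle(p[:,:2].astype(np.float32)),np.median(p[:,2]))
```

```text
[ 293  159   67   72 3197] [328.042 191.764] ((486.0885925292969, -425.4960021972656), 28.556243896484375) 39.018118586272095
```

```bash
python3 -m creep '[[[-0.0025,0.001,-0.05],[0,0,0],0.069],[[-0.0025,0.001,-0.1],[0,0,0],0.069],[[-0.0025,0.001,-0.13],[0,0,0],0.069],[[-0.0025,0.001,-0.143],[0,0,0],0.069],[[-0.0025,0.001,-0.143],[0,0,0],0.05],[[-0.0025,0.001,-0.143],[0,0,0],0.05],[[-0.0025,0.001,-0.139],[0,0,0],0.05],[[-0.012,0.003,-0.138],[0,0,0],0.05],[[-0.02,0.005,-0.138],[0,0,0],0.05],[[-0.02,0.005,-0.138],[0,0,0],0.05]]'
```

```text
t: 12.98
ee_pos: [463.1, -420.2, 11.3]
orientation: [[-0.123, -0.001, 0.992], [-0.992, 0.0, -0.123], [0.0, -1.0, -0.001]]
ft_force: [-0.2, 0.2, -2.4]
finger_gap: 0.662
```

```bash
python3 -m creep '[[[0,0,-0.004],[0,0,0],0.05],[[0,0,-0.004],[0,0,0],0.05],[[0,0,-0.004],[0,0,0],0.068],[[0,0,-0.004],[0,0,0],0.068],[[0,0,0.001],[0,0,0],0.068],[[0,-0.002,0.002],[-0.173,0.021,0],0.068],[[0,-0.004,0.002],[-0.346,0.043,0],0.068],[[0,-0.004,0.001],[-0.346,0.043,0],0.068]]'
```

```text
t: 13.98
ee_pos: [467.5, -419.2, 12.4]
orientation: [[-0.106, -0.039, 0.994], [-0.934, -0.34, -0.113], [0.342, -0.94, -0.0]]
ft_force: [0.3, -0.5, -0.1]
finger_gap: 0.793
```

```bash
python3 -m creep '[[[0,0,0],[0,0,0],0.068],[[0,-0.002,0.001],[-0.087,0.011,0],0.068],[[0,-0.003,0.001],[-0.173,0.021,0],0.068],[[0,-0.003,0.001],[-0.173,0.021,0],0.068]]'
```

```text
t: 14.48
ee_pos: [464.0, -427.0, 12.7]
orientation: [[-0.105, -0.062, 0.993], [-0.861, -0.494, -0.122], [0.498, -0.867, -0.002]]
ft_force: [1.3, 0.7, 0.2]
finger_gap: 0.793
```

```bash
python3 -m creep '[[[0,0,0],[0,0,0],0.05],[[0,0,0],[0,0,0],0.05],[[0,0,0],[0,0,0],0.05],[[0,0,0.02],[0,0,0],0.05],[[0,0,0.06],[0,0,0],0.05],[[0,0.02,0.11],[0,0,0],0.05],[[0.01,0.05,0.16],[0.17,-0.021,0],0.05],[[0.02,0.09,0.18],[0.34,-0.042,0],0.05],[[0.03,0.13,0.18],[0.51,-0.063,0],0.05],[[0.04,0.17,0.18],[0.68,-0.084,0],0.05]]' 60
python3 -c "
from h import *
st()"
```

```text
t: 15.72
ee_pos: [504.9, -256.4, 194.5]
orientation: [[-0.12, 0.023, 0.993], [-0.979, 0.165, -0.122], [-0.167, -0.986, 0.002]]
ft_force: [-0.6, 0.3, -3.7]
finger_gap: 0.659
t 15.725 p [ 504.923 -256.359  194.522] F [-0.56   0.288 -3.717] gap 0.6588848281733901
[[-0.12   0.023  0.993]
 [-0.979  0.165 -0.122]
 [-0.167 -0.986  0.002]]
[ 42.957  14.574 -17.466  95.198  -4.994  73.931  20.424]
```

```bash
python3 -m creep '[[[0.004,0.02,0],[0.17,-0.021,0],0.05],[[0.008,0.04,0],[0.34,-0.042,0],0.05],[[0.012,0.06,0],[0.51,-0.063,0],0.05],[[0.016,0.08,-0.02],[0.68,-0.084,0],0.05],[[0.019,0.1,-0.04],[0.87,-0.107,0],0.05],[[0.019,0.116,-0.06],[0.87,-0.107,0],0.05],[[0.019,0.116,-0.06],[0.87,-0.107,0],0.05],[[0.019,0.116,-0.06],[0.87,-0.107,0],0.05]]'
python3 -c "
from h import *
st();c=cap('side','s3.png');cv2.imwrite('pics/s3b.png',cv2.resize(c['frame'][130:290,200:440,::-1],None,fx=3,fy=3,interpolation=2))"
```

```text
t: 16.73
ee_pos: [524.0, -142.1, 134.5]
orientation: [[-0.06, 0.107, 0.992], [-0.505, 0.854, -0.123], [-0.861, -0.509, 0.002]]
ft_force: [-0.6, -0.0, -2.6]
finger_gap: 0.658
t 16.725 p [ 523.991 -142.089  134.493] F [-0.58  -0.022 -2.589] gap 0.6580057231498811
[[-0.06   0.107  0.992]
 [-0.505  0.854 -0.123]
 [-0.861 -0.509  0.002]]
[ 55.406  37.231 -21.722  94.18  -37.567  85.393  42.47 ]
```

View pics/s3b.png

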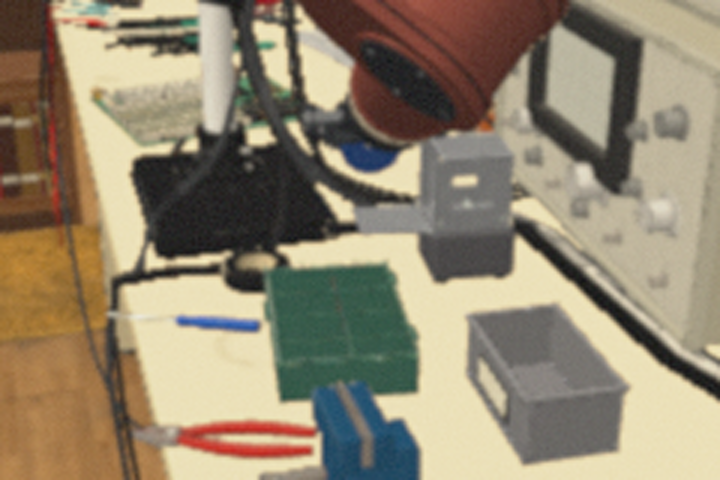

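```bash
python3 -m creep '[[[0,0.0015,-0.015],[0,0,0],0.05],[[0,0.0015,-0.03],[0,0,0],0.05],[[0,0.0015,-0.04],[0,0,0],0.05],[[0,0.0015,-0.046],[0,0,0],0.05],[[0,0.0015,-0.048],[0,0,0],0.05],[[0,0.0015,-0.048],[0,0,0],0.05]]'
```

```text
t: 17.52
ee_pos: [523.5, -139.7, 85.4]
orientation: [[-0.062, 0.105, 0.993], [-0.504, 0.855, -0.122], [-0.862, -0.507, 0.0]]
ft_force: [-0.1, 0.4, -2.7]
finger_gap: 0.652
```

```bash
python3 -m creep '[[[0,0,-0.002],[0,0,0],0.05],[[0,0,-0.003],[0,0,0],0.05],[[0,0,-0.003],[0,0,0],0.05]]'
```

```text
t: 17.9
ee_pos: [523.5, -139.7, 82.4]
orientation: [[-0.062, 0.106, 0.993], [-0.504, 0.855, -0.122], [-0.862, -0.507, 0.0]]
ft_force: [0.2, -0.9, -1.9]
finger_gap: 0.654
```

```bash
python3 -m creep '[[[0,0,-0.001],[0,0,0],0.05],[[0,0,-0.001],[0,0,0],0.06],[[0,0,-0.001],[0,0,0],0.06],[[0,0,-0.001],[0,0,0],0.066],[[0,0,-0.001],[0,0,0],0.066]]'
python3 -c "
from h import *
st();c=cap('top');c=cap('side','s4.png')"
```

```text
t: 18.52
ee_pos: [523.4, -139.3, 81.3]
orientation: [[-0.061, 0.105, 0.993], [-0.503, 0.856, -0.122], [-0.862, -0.507, 0.0]]
ft_force: [0.9, 0.0, -0.1]
finger_gap: 0.775
t 18.525 p [ 523.417 -139.296   81.34 ] F [ 0.917  0.004 -0.087] gap 0.7746203715974016
[[-0.061  0.105  0.993]
 [-0.503  0.856 -0.122]
 [-0.862 -0.507  0.   ]]
[ 54.87   41.453 -21.183  94.977 -36.673  81.692  45.36 ]
```

```bash
python3 -m creep '[[[-0.0005,-0.004,0.0025],[0,0,0],0.068],[[-0.002,-0.017,0.01],[0,0,0],0.068],[[-0.004,-0.034,0.02],[0,0,0],0.07],[[-0.007,-0.06,0.035],[0,0,0],0.07],[[-0.011,-0.09,0.06],[0,0,0],0.07],[[-0.02,-0.13,0.11],[0,0,0],0.06],[[-0.03,-0.15,0.16],[-0.18,0.022,0],0.04],[[-0.04,-0.15,0.2],[-0.36,0.044,0],0.02],[[-0.05,-0.14,0.21],[-0.54,0.066,0],0.01],[[-0.06,-0.13,0.21],[-0.72,0.088,0],0.01]]'
python3 -c "
from h import *
st();c=cap('wrist','w4.png');W=cloud(c)
f=cv2.cvtColor(c['frame'],cv2.COLOR_RGB2HSV); mm=(f[...,0]>100)&(f[...,0]<130)&(f[...,1]>120)
m=mm&(W[...,2]>60)&(W[...,2]<125)&(W[...,1]>-200)&(W[...,1]<-100)&(W[...,0]>450)
p=W[m];print(len(p),p.min(0),p.max(0),p.mean(0)) if len(p) else 0
c=cap('side','s4.png');
a=cv2.resize(c['frame'][130:250,270:400,::-1],None,fx=3,fy=3,interpolation=2);b=cv2.imread('pics/w4.png')
b=cv2.resize(b[:,:],(410,256));o=np.zeros((360,800,3),np.uint8);o[:,:390]=a;o[:256,390:]=b;cv2.imwrite('pics/m4.png',o)"
```

```text
t: 19.88
ee_pos: [463.4, -271.3, 294.6]
orientation: [[-0.117, 0.042, 0.992], [-0.947, 0.297, -0.124], [-0.3, -0.954, 0.005]]
ft_force: [0.6, 1.1, -0.9]
finger_gap: 0.118
t 19.875 p [ 463.412 -271.26   294.64 ] F [ 0.611  1.129 -0.88 ] gap 0.11812733806619569
[[-0.117  0.042  0.992]
 [-0.947  0.297 -0.124]
 [-0.3   -0.954  0.005]]
[ 50.     11.581 -16.539  88.278 -12.454  88.314  27.702]
814 [ 497.202 -170.299   60.331] [ 556.865 -125.032  115.737] [ 524.726 -156.53    95.989]
```

View pics/m4.png

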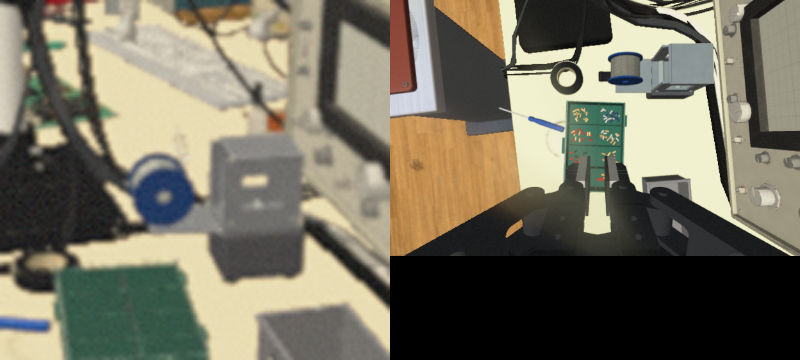

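```bash
python3 -m creep '[[[0,0.03,-0.02],[-0.15,0.018,0],0.01],[[0,0.05,-0.04],[-0.303,0.037,0],0.01],[[0,0.05,-0.04],[-0.303,0.037,0],0.01]]' 40
python3 -m creep '[[[0,0.01,0],[0,0,-0.18],0.01],[[0,0.02,0],[0,0,-0.36],0.01],[[0,0.03,0],[0,0,-0.54],0.01],[[0,0.04,0],[0,0,-0.72],0.01],[[0,0.05,-0.01],[0,0,-0.9],0.01],[[0.002,0.06,-0.02],[0,0,-1.08],0.01],[[0.004,0.07,-0.04],[0,0,-1.26],0.01],[[0.006,0.08,-0.06],[0,0,-1.44],0.01],[[0.008,0.08,-0.08],[0,0,-1.571],0.01],[[0.008,0.08,-0.1],[0,0,-1.571],0.01]]'
```

```text
t: 20.35
ee_pos: [463.6, -215.7, 251.4]
orientation: [[-0.115, 0.001, 0.993], [-0.993, 0.007, -0.115], [-0.007, -1.0, -0.0]]
ft_force: [-0.9, -0.1, 0.4]
finger_gap: 0.117
t: 21.6
ee_pos: [471.6, -141.2, 151.2]
orientation: [[-0.992, 0.008, -0.127], [0.127, -0.0, -0.992], [-0.008, -1.0, -0.0]]
ft_force: [-0.3, 0.2, -0.3]
finger_gap: 0.118
```

```bash
python3 -m creep '[[[0,-0.001,-0.03],[0,0,0],0.01],[[0,-0.001,-0.057],[0,0,0],0.01],[[0,-0.001,-0.057],[0,0,0],0.01],[[0.01,-0.002,-0.057],[0,0,0],0.01],[[0.015,-0.003,-0.057],[0,0,0],0.01],[[0.0227,-0.004,-0.0516],[0,0,0],0.01],[[0.0316,-0.005,-0.0467],[0,0,0],0.01],[[0.0413,-0.006,-0.0425],[0,0,0],0.01],[[0.0518,-0.0073,-0.0392],[0,0,0],0.01],[[0.0626,-0.0087,-0.037],[0,0,0],0.01]]'
cat >> h.py <<'E'
def reel(name='wrist',save=None):
    c=cap(name,save); W=cloud(c)
    f=cv2.cvtColor(c['frame'],cv2.COLOR_RGB2HSV); mm=(f[...,0]>100)&(f[...,0]<130)&(f[...,1]>110)
    d=W[...,:2]-np.array([579,-155.]); xd=d@np.array([.992,-.122])-37; yd=d@np.array([.122,.992])
    m=mm&(W[...,2]>58)&(W[...,2]<125)&(abs(yd)<40)&(xd>-140)&(xd<40)
    if m.sum()<5: print(name,'none',m.sum()); return
    print(name,'n',m.sum(),'xd',np.percentile(xd[m],[1,50,99]),'yd',np.percentile(yd[m],[1,50,99]),'z',np.percentile(W[m][:,2],[1,50,99]))
E
python3 -c "
from h import *
st(); reel('wrist'); reel('side'); reel('top')"
```

```text
t: 22.85
ee_pos: [534.8, -148.4, 114.5]
orientation: [[-0.993, 0.008, -0.122], [0.122, -0.002, -0.993], [-0.008, -1.0, 0.001]]
ft_force: [-0.2, 0.8, -1.3]
finger_gap: 0.119
t 22.85 p [ 534.822 -148.37   114.542] F [-0.233  0.755 -1.315] gap 0.11934079928941795
[[-0.993  0.008 -0.122]
 [ 0.122 -0.002 -0.993]
 [-0.008 -1.     0.001]]
[ 31.548  14.862 -23.627 104.749   6.771  61.273 -91.57 ]
wrist n 756 xd [-66.228 -43.12  -30.986] yd [-18.347 -15.992  20.342] z [ 88.851 110.696 113.863]
side n 109 xd [-61.039 -47.185  -8.481] yd [-23.334 -18.674 -14.472] z [ 63.25   85.89  109.071]
top none 3
```

```bash
python3 -m creep '[[[0,0,-0.0195],[0,0,0],0.01],[[0,0,-0.0195],[0,0,0],0.01],[[0.007,-0.0009,-0.0195],[0,0,0],0.01],[[0.0099,-0.0012,-0.017],[0,0,0],0.01],[[0.0132,-0.0016,-0.0142],[0,0,0],0.01],[[0.0199,-0.0025,-0.009],[0,0,0],0.01],[[0.0264,-0.0032,-0.0057],[0,0,0],0.01],[[0.0336,-0.0041,-0.0028],[0,0,0],0.01],[[0.0387,-0.0048,-0.002],[0,0,0],0.01],[[0.0387,-0.0048,-0.002],[0,0,0],0.01]]'
python3 -c "
from h import *
reel('wrist','w5.png'); reel('side')"
```

```text
t: 24.25
ee_pos: [574.6, -153.1, 114.1]
orientation: [[-0.993, 0.011, -0.121], [0.121, -0.002, -0.993], [-0.011, -1.0, 0.001]]
ft_force: [-3.1, 1.2, 9.7]
finger_gap: 0.12
wrist n 118 xd [-45.279 -36.591 -33.582] yd [-17.354 -14.831  21.685] z [ 93.693 111.525 121.021]
side n 83 xd [-47.567  -8.846   5.716] yd [-23.789 -18.987 -15.405] z [ 73.82   88.518 104.823]
```

```bash
python3 -m creep '[[[-0.02,0.0025,0.003],[0,0,0],0.01],[[-0.06,0.0073,0.01],[0,0,0],0.01],[[-0.1,0.0122,0.03],[0,0,0],0.01],[[-0.12,0.0146,0.06],[0,0,0],0.01],[[-0.12,0.0146,0.06],[0,0,0],0.01]]'
python3 -c "
from h import *
st();reel('wrist','w6.png'); reel('side','s6.png')
a=cv2.resize(cv2.imread('pics/s6.png')[130:250,270:400],None,fx=3,fy=3,interpolation=2);b=cv2.imread('pics/w6.png')
b=cv2.resize(b[:256,120:530],(410,256));o=np.zeros((360,800,3),np.uint8);o[:,:390]=a;o[:256,390:]=b;cv2.imwrite('pics/m6.png',o)"
```

```text
t: 24.98
ee_pos: [453.5, -139.0, 174.9]
orientation: [[-0.992, 0.012, -0.122], [0.122, -0.004, -0.992], [-0.013, -1.0, 0.003]]
ft_force: [-0.4, 0.2, -0.2]
finger_gap: 0.114
t 24.975 p [ 453.526 -139.029  174.906] F [-0.376  0.201 -0.19 ] gap 0.11447059186790841
[[-0.992  0.012 -0.122]
 [ 0.122 -0.004 -0.992]
 [-0.013 -1.     0.003]]
[ 35.548   1.684 -24.15  111.36    0.857  66.365 -85.947]
wrist n 1176 xd [-109.891  -82.358  -56.694] yd [-16.923 -13.598  22.7  ] z [ 90.016 110.082 115.436]
side n 227 xd [-107.769  -82.99   -57.769] yd [-21.237 -17.029 -12.153] z [ 62.703  87.73  111.248]
```

View pics/m6.png

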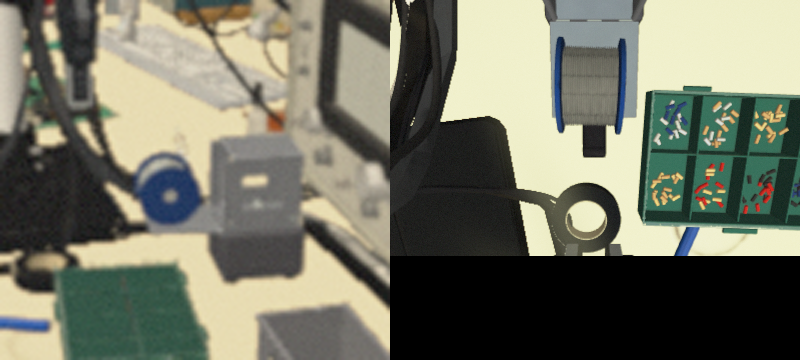

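```bash
python3 -m creep '[[[0.0198,-0.0024,-0.04],[0,0,0],0.01],[[0.0278,-0.0034,-0.081],[0,0,0],0.01],[[0.0278,-0.0034,-0.081],[0,0,0],0.01],[[0.0357,-0.0044,-0.081],[0,0,0],0.01],[[0.0407,-0.005,-0.081],[0,0,0],0.01],[[0.0484,-0.006,-0.0756],[0,0,0],0.01],[[0.0572,-0.007,-0.0707],[0,0,0],0.01],[[0.067,-0.0082,-0.0665],[0,0,0],0.01],[[0.0774,-0.0095,-0.0632],[0,0,0],0.01],[[0.0774,-0.0095,-0.0632],[0,0,0],0.01]]'
python3 -c "
from h import *
reel('wrist'); reel('side')"
```

```text
t: 26.32
ee_pos: [531.0, -148.0, 109.3]
orientation: [[-0.993, 0.009, -0.121], [0.121, -0.002, -0.993], [-0.009, -1.0, 0.001]]
ft_force: [0.4, 0.9, 0.4]
finger_gap: 0.12
wrist n 849 xd [-64.652 -42.028 -30.781] yd [-18.696 -16.182  20.235] z [ 87.145 111.021 113.743]
side n 114 xd [-61.871 -48.13  -11.338] yd [-22.206 -18.624 -13.093] z [ 61.199  84.962 108.604]
```

```bash
python3 -m creep '[[[0,0,-0.0193],[0,0,0],0.01],[[0.004,-0.0005,-0.0193],[0,0,0],0.01],[[0.0094,-0.0012,-0.0193],[0,0,0],0.01],[[0.0147,-0.0018,-0.0135],[0,0,0],0.01],[[0.0201,-0.0025,-0.0084],[0,0,0],0.01],[[0.0263,-0.0032,-0.0041],[0,0,0],0.01],[[0.0329,-0.0041,-0.0006],[0,0,0],0.01],[[0.0382,-0.0047,-0.0003],[0,0,0],0.01],[[0.0431,-0.0053,-0.0005],[0,0,0],0.01],[[0.0431,-0.0053,-0.0005],[0,0,0],0.01]]'
python3 -c "
from h import *
reel('wrist','w7.png'); reel('side')"
```

```text
t: 27.68
ee_pos: [575.9, -153.5, 112.0]
orientation: [[-0.993, 0.013, -0.121], [0.121, -0.003, -0.993], [-0.014, -1.0, 0.002]]
ft_force: [-4.2, -1.5, 21.6]
finger_gap: 0.117
wrist n 28 xd [-44.234 -36.783 -33.598] yd [-17.821 -15.595  21.   ] z [ 91.144 107.873 116.36 ]
side n 69 xd [-41.807  -2.522   9.005] yd [-22.777 -18.596 -14.917] z [ 74.041  87.727 100.877]
```

```bash
python3 -m creep '[[[0,0,0.008],[0,0,0],0.01],[[-0.001,0,0.025],[0,0,0],0.01],[[-0.001,0,0.05],[0,0,0],0.01],[[-0.02,0.0025,0.06],[0,0,0],0.01],[[-0.06,0.0073,0.06],[0,0,0],0.01],[[-0.1,0.0122,0.06],[0,0,0],0.01],[[-0.1,0.0122,0.06],[0,0,0],0.01]]'
python3 -c "
from h import *
st();reel('wrist','w8.png'); reel('side','s8.png')
a=cv2.resize(cv2.imread('pics/s8.png')[130:250,270:400],None,fx=3,fy=3,interpolation=2);b=cv2.imread('pics/w8.png')
b=cv2.resize(b[:256,120:530],(410,256));o=np.zeros((360,800,3),np.uint8);o[:,:390]=a;o[:256,390:]=b;cv2.imwrite('pics/m8.png',o)"
```

```text
t: 28.65
ee_pos: [471.2, -141.3, 169.4]
orientation: [[-0.992, 0.008, -0.123], [0.123, -0.003, -0.992], [-0.008, -1.0, 0.002]]
ft_force: [0.9, -0.1, -0.0]
finger_gap: 0.117
t 28.65 p [ 471.21  -141.275  169.365] F [ 0.901 -0.057 -0.045] gap 0.11736264777246476
[[-0.992  0.008 -0.123]
 [ 0.123 -0.003 -0.992]
 [-0.008 -1.     0.002]]
[ 35.182   4.396 -24.632 109.39    2.105  66.165 -87.26 ]
wrist n 343 xd [-34.655 -29.494 -24.288] yd [-18.605 -15.992  20.34 ] z [ 78.131  97.391 105.447]
side n 74 xd [-12.112   7.431  20.244] yd [-21.937 -18.383 -14.222] z [73.944 88.771 99.84 ]
```

```bash
python3 -m creep '[[[0.01,-0.001,-0.04],[0,0,0],0.036],[[0.0204,-0.0025,-0.08],[0,0,0],0.036],[[0.0204,-0.0025,-0.11],[0,0,0],0.036],[[0.0204,-0.0025,-0.132],[0,0,0],0.036],[[0.0204,-0.0025,-0.132],[0,0,0],0.036],[[0.0204,-0.0025,-0.132],[0,0,0],0.01],[[0.0204,-0.0025,-0.132],[0,0,0],0.01],[[0.0204,-0.0025,-0.132],[0,0,0],0.01]]' 40
```

```text
t: 29.75
ee_pos: [494.5, -144.8, 37.7]
orientation: [[-0.992, 0.01, -0.122], [0.122, -0.003, -0.992], [-0.011, -1.0, 0.002]]
ft_force: [1.4, -4.6, -0.5]
finger_gap: 0.198
```

```bash
python3 -m creep '[[[0,0,0.0115],[0,0,0],0.01],[[0.003,-0.0004,0.0285],[0,0,0],0.01],[[0.0091,-0.0011,0.0445],[0,0,0],0.01],[[0.0184,-0.0023,0.0589],[0,0,0],0.01],[[0.0303,-0.0037,0.0712],[0,0,0],0.01],[[0.0443,-0.0055,0.0809],[0,0,0],0.01],[[0.0599,-0.0074,0.0875],[0,0,0],0.01],[[0.0766,-0.0094,0.0909],[0,0,0],0.01],[[0.079,-0.0097,0.0909],[0,0,0],0.01],[[0.079,-0.0097,0.0909],[0,0,0],0.01]]'
python3 -c "
from h import *
reel('side')"
```

```text
t: 31.0
ee_pos: [572.1, -154.4, 128.2]
orientation: [[-0.992, 0.007, -0.123], [0.123, -0.003, -0.992], [-0.007, -1.0, 0.002]]
ft_force: [-2.1, -4.2, 1.5]
finger_gap: 0.197
side n 71 xd [-11.515   7.362  19.525] yd [-23.466 -18.61  -13.865] z [74.331 88.481 99.857]
```

```bash
python3 -m creep '[[[0.002,-0.0002,0],[0,0,0],0.01],[[0.003,-0.0004,0],[0,0,0],0.01],[[0.003,-0.0004,0],[0,0,0],0.01]]'
```

```text
t: 31.42
ee_pos: [574.7, -154.7, 128.3]
orientation: [[-0.992, 0.007, -0.123], [0.123, -0.003, -0.992], [-0.007, -1.0, 0.002]]
ft_force: [-4.5, -4.3, 3.8]
finger_gap: 0.191
```

```bash
python3 -m creep '[[[0,0,0],[0,0,0],0.036],[[0,0,0],[0,0,0],0.036],[[0,0,0.02],[0,0,0],0.036],[[-0.01,0.0012,0.05],[0,0,0],0.036],[[-0.045,0.0055,0.05],[0,0,0],0.02],[[-0.045,0.0055,0.02],[0,0,0],0.0],[[-0.045,0.0055,0.0],[0,0,0],0.0],[[-0.032,0.0039,0],[0,0,0],0.0],[[-0.024,0.0029,0],[0,0,0],0.0],[[-0.024,0.0029,0],[0,0,0],0.0]]'
```

```text
t: 32.67
ee_pos: [553.1, -150.7, 128.6]
orientation: [[-0.993, 0.01, -0.121], [0.121, -0.002, -0.993], [-0.01, -1.0, 0.001]]
ft_force: [0.5, 1.1, -0.1]
finger_gap: 0.003
```

```bash
python3 -m creep '[[[0.002,-0.0002,0],[0,0,0],0.0],[[0.004,-0.0005,0],[0,0,0],0.0],[[0.006,-0.0007,0],[0,0,0],0.0],[[0.006,-0.0007,0],[0,0,0],0.0]]'
```

```text
t: 33.17
ee_pos: [554.4, -151.2, 127.4]
orientation: [[-0.993, 0.001, -0.122], [0.122, -0.001, -0.993], [-0.001, -1.0, 0.001]]
ft_force: [-17.3, 3.5, 12.1]
finger_gap: -0.002
```

```bash
python3 -m creep '[[[-0.01,0.0012,0],[0,0,0],0.0],[[-0.03,0.0037,0.01],[0,0,0],0.0],[[-0.06,0.0073,0.04],[0,0,0],0.0],[[-0.08,-0.01,0.08],[0,0,0],0.0],[[-0.08,-0.05,0.12],[0,0,0],0.0],[[-0.08,-0.09,0.13],[0,0,0],0.0],[[-0.08,-0.12,0.13],[0,0,0],0.0],[[-0.08,-0.12,0.13],[0,0,0],0.0]]'
python3 -c "
from h import *
st();c=cap('wrist','w9.png');W=cloud(c)
d=W[...,:2]-np.array([579,-155.]); xd=d@np.array([.992,-.122])-37; yd=d@np.array([.122,.992])
m=(abs(yd)<9)&(xd>-65)&(xd<-29)&(W[...,2]>128)&(W[...,2]<160); print('tab',m.sum(),np.percentile(xd[m],[2,50,98]),yd[m].mean(),np.percentile(W[m][:,2],[2,98]))
reel('side','s9.png')
m=(abs(yd)>12)&(abs(yd)<28)&(xd>-65)&(xd<-20)&(W[...,2]>70)&(W[...,2]<120); print('flap',m.sum(),np.percentile(xd[m],[2,50,98]) if m.sum() else '')
a=cv2.resize(cv2.imread('pics/s9.png')[130:250,270:400],None,fx=3,fy=3,interpolation=2);b=cv2.imread('pics/w9.png')
b=cv2.resize(b,(410,256));o=np.zeros((360,800,3),np.uint8);o[:,:390]=a;o[:256,390:]=b;cv2.imwrite('pics/m9.png',o)"
```

```text
t: 34.17
ee_pos: [476.9, -274.1, 257.5]
orientation: [[-0.992, 0.008, -0.126], [0.126, -0.003, -0.992], [-0.009, -1.0, 0.001]]
ft_force: [0.5, 0.7, 0.1]
finger_gap: 0.0
t 34.175 p [ 476.855 -274.095  257.45 ] F [0.521 0.657 0.075] gap 0.0003843242575421439
[[-0.992  0.008 -0.126]
 [ 0.126 -0.003 -0.992]
 [-0.009 -1.     0.001]]
[ 42.479   7.489 -18.843  95.383   2.414  77.038 -73.952]
tab 539 [-50.564 -45.782 -40.39 ] -2.2375622593653826 [130.426 151.813]
side n 73 xd [-11.837   7.758  18.369] yd [-22.715 -18.65  -15.023] z [ 74.374  88.371 100.515]
flap 513 [-40.275 -32.139 -27.519]
```

View pics/m9.png

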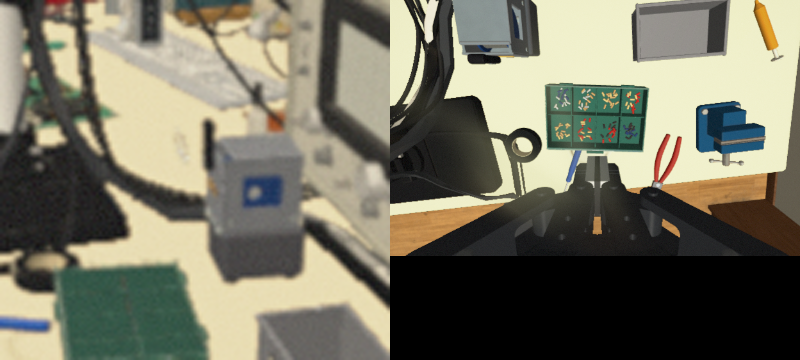

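```bash
python3 -c "
from h import *
print(robot.close_job())"
```

```text
the job is handed in; nothing more can be done
None
```

The reel is in the dispenser cradle, the flap is shut again, and the job is handed in at 34 s of the 72 s allowed.

**What I did**
- **Flap and reel:** I pulled the flap down to its stop and lifted the reel straight out of the bin. I set it on the bench, took it again with the hand tilted 30°, and stood it on its rim on the flap.
- **Rolling in:** The first push over the front roller failed. As the fingers backed off, the reel rolled back onto the flap. The second push started lower and ended with the fingers lifting straight up, and the reel dropped in.
- **Closing:** I raised the flap by its tab, pressed the tab home with closed fingers and backed away.

**Last checks**
- **Reel:** Before I closed the flap, its back edge was 34.7 mm in front of the dispenser's centre; a seated reel should read about 34. The last picture shows the reel through the side window, and its position there did not change while the flap was closed.
- **Flap:** The tab spans 50.6 to 40.4 mm in front of the dispenser's centre, which matches fully shut. The last push met about 17 N.
- **Tools and hand:** In the last picture the cutters, driver, tape and syringe lie where they were. The hand was clear, with no force on it.

**Contacts along the way**
- **Flap stop:** The fingers pressed on the stop through the tab with 48 N (vertical).
- **First tilted try:** It showed about 39 N upward (about 42 N in all) and 13 N sideways at the wrist, most likely from touching the bin. I can't tell which part of the gripper touched or the exact force there, so the 40 N limit on the gripper's body could be in question.

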